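# Right the fallen bread basket and hang it up

## Robot

A 6-joint arm with a two-finger parallel gripper is mounted at the origin on the work surface. World frame = base frame: x ahead of the robot, y to its left, z up, the work surface at z = 0. Lengths are in mm, angles in rad, forces in N, time in s.
With the tool pointing down it reaches from about 350 to 875 mm from the base axis. Payload 4.2 kg.
Tool frame: the origin (TCP) lies on the mounting face of the last link; the fingertips stand 173 mm ahead of it and the grasp point (between the pads) lies 155 mm ahead of it; z points along the fingers, y is the line along which they close (so a half turn about z gives the same grasp; the last joint's range is limited). The gripper opens to 85 mm and grips with 20 to 120 N. Pads are 22 mm wide; open, the fingers measure 114 mm over their backs; the gripper's body (76 mm by 85 mm) begins 54 mm behind the grasp point. The pads swing forward as they close: fully open they stand 13 mm farther back than shut.
Start: joints at [-1.063, 0.385, 0.008, 0, -1.194, -0.259], TCP at [153.918, -605.73, 404.712] pointing down, gripper open.
Joint ranges: [-3.14, 3.14], [-1.21, 2.06], [-1.07, 1.41], [-3.16, 2.05], [-2.99, -0.16], [-3.1, 3.1]. Speed limits (rad/s): [2.79, 2.79, 3.14, 3.14, 3.14, 3.14].

## Interface

Orientations are given as a unit quaternion [x, y, z, w].
In Python, from bench import arm gives the robot as it stands. The module is installed in compiled form; this text tells all that it offers.
- The arm moves only by the tool move_arm, never from a script. Its arguments are lists of equal length, an entry for each row: "fingers": the finger opening in mm, from 0 to 85.4; "travel": the shift along the tool's x, y, z in mm, a list of three; "dr": the turn, a rotation vector about the tool's x, y, z in rad, a list of three. A call has 1 to 10 rows; each row is the pose to reach, as a shift and turn from the pose commanded when the call began, along the tool's axes at that moment; what a row does not reach only later rows make up. A row lasts 1/10 s, in which the tool goes at most 50 mm and 8.59 degrees, less where a joint would pass 70% of its speed; a pose out of reach is approached as far as the arm can. A call with a gripper value outside its range is refused whole. The fingers move at their own pace and stop on an object; the grip force is fixed at half the most. Time passes only in rows, so rows that repeat a pose let the fingers close. It gives the time, the measured TCP pose, the force, the opening and the grip force at its end, in the units of the state.
- arm.read_state(): the state, without advancing time (a new reading comes with each control period).
- arm.get_image(name): name is "side" or "top" or "wrist"; returns the picture (400x640x3 uint8, red, green, blue); there is no depth.
- arm.camera_model(name): a dict with "intrinsics" (3x3 intrinsics, pixels), "pose" (4x4, takes a point from camera to world coordinates). Camera axes: x right, y up, looking along -z (the intrinsics and any distortion apply to the point x, -y, -z); pixel columns grow to the right and rows downward; lengths in mm; the calibration is good to about 2 mm. The wrist camera is an equidistant fisheye: a pixel r from the principal point sees the ray r / f radians off the axis. A picture is of the moment at which its call begins: read the wrist's pose just before it. camera_model takes no time and is no camera call; for the wrist camera it gives the pose at the moment of the call.
- arm.job_done(): hands the job in; it is judged then, once.
The state is a dict: "clock": time; "joints": joint angles; "joint_vel": joint speeds; "joint_efforts": joint torques, N m; "position": TCP position; "ee_rot": TCP orientation; "contact_force": force on the tool from outside, world axes, zero at the start; "wrist_torque": the same for the moment, N m; "gripper_width": finger opening in mm; "grasp_force": force on a finger pad.
Only numpy, scipy, OpenCV 4.12 (cv2) and the standard library are available. Lean on these libraries where they do the work, as an engineer would, in place of code of your own. Each camera call takes 0.05 s, during which the arm holds its last target. There are 200 camera calls.

## Task

The small wicker basket with the arched handle has fallen on its side. First stand it upright on the counter and let go of it, then take it again and hang it by its handle on the hook of the black stand, well inside the upturned tip, so that it hangs still and clear of the counter. Do not knock the jar or the round loaf out of its place.

Things in the scene. Friction and masses are not known exactly. Their poses are not given: they have to be found in the camera images.
- basket: Brown wicker basket with arched handle: loose open box, 6 mm walls, outside 120 (z) by 100 (y), 65 mm deep, 150 mm high with the handle. Origin: centre of its outer bottom. +x is the basket's own up (bottom to handle): level at the start, when it lies on its side with the origin 60 mm high; vertical once it stands. The arch lies in the plane y = 0 and spans z. Mass 0.18 to 0.35 kg.
- handle_mid (a point): Middle of the handle's straight cross bar, 144 mm (+x) from the basket's bottom; axes as the basket's. The bar is 12 by 12 mm and runs along z from -60 to +60 mm.
- handle_leg (a point): Centre of the handle leg that is uppermost at the start: point x = 103, z = +55 mm of the basket, axes as the basket's. The leg is straight along x, free from the rim (x = 65) to the cross bar (x = 138), 12 mm in y by 10 mm in z, outer face flush with the basket's side. A like leg stands at z = -55 mm.
- stand: Black steel hook stand, fixed. Origin: middle of its base's front edge, at counter height; +x from the hook's free tip to the post, z up. Base 200 (x) by 150 by 10 mm; post 16 mm thick at x = 170, 250 high. A level flat arm, 18 mm wide (y), 8 mm thick, top face 250 high, runs from the post forward to x = 37 and ends in an upturned tip, x = 29 to 37, top 269 mm high.
- hook_seat (a point): Point on top of the stand's level arm, 250 mm above the counter, 23 mm behind the upturned tip: where the cross bar of the handle should rest. Axes as the stand's.
- jar: Bystander: amber glass jar with a brass lid, 68 mm in diameter, 90 mm high, origin at the centre of its underside.
- loaf: Bystander: round brown loaf, 120 mm in diameter, 56 mm high, origin at the centre of its underside.

How it is judged (in metres and radians):
On the way:
1. the basket stands upright on the counter by itself, let go and at rest (angle between basket's own x axis and vertical below 0.1 rad and height (world z) of basket below 0.012 m and linear speed of basket below 0.03 m/s and contact force between the fingers and basket below 0.1 N), for 0.2 s.
At the end, for the whole second after the job is handed in: The basket hangs on the arm by its cross bar: bar centre within 30 mm sideways of the arm, 245 to 268 mm high, 36 to 110 mm behind the base front edge (behind the tip); bottom over 80 mm up, tilt under 0.4 rad, let go, under 0.05 m/s and 0.5 rad/s (x of handle_mid in the frame of stand between 0.036 and 0.11 m and y of handle_mid in the frame of stand between -0.03 and 0.03 m and z of handle_mid in the frame of stand between 0.245 and 0.268 m and height (world z) of basket above 0.08 m and angle between basket's own x axis and vertical below 0.4 rad and contact force between basket and stand above 0.5 N and contact force between the fingers and basket below 0.1 N and linear speed of basket below 0.05 m/s and angular speed of basket below 0.5 rad/s); the robot touches nothing.
It fails at once if the jar is moved more than 25 mm (distance of jar from where it was at the start of the episode above 0.025 m).
It fails at once if the loaf is moved more than 25 mm (distance of loaf from where it was at the start of the episode above 0.025 m).
It also fails if it takes over 72 s, if anything falls off the work surface, if the arm or the gripper's body presses on something with over 40 N, if the wrist force passes 120 N, or if a joint passes its speed limit or range.

## Working session

There is one attempt and no reset: what is moved stays moved. The work goes in short steps, Python scripts to look and compute and a tool call to move; the robot and the scene stay as the last step left them, time stands still between calls to the robot, and variables do not carry over. Pictures are saved under pics/ and viewed, at most 10 in all, crops included, and the job is handed in when it is done.

Besides the shell and the picture viewer there is one more tool, called by a JSON object that holds its "api" and its "payload", one argument or row to a line. move_arm: Moves the arm, as the interface text tells. Its arguments: {"type":"object","properties":{"fingers":{"type":"array","items":{"type":"number"}},"travel":{"type":"array","items":{"type":"array","items":{"type":"number"}}},"dr":{"type":"array","items":{"type":"array","items":{"type":"number"}}}},"required":["fingers","travel","dr"]}

```bash
mkdir -p pics; python3 - <<'E'
from bench import arm
import cv2,numpy as np
s=arm.read_state();print(s['position'],s['ee_rot'],s['clock'])
for n in('side','top'):
    im=arm.get_image(n);cv2.imwrite(f'pics/{n}0.png',im[:,:,::-1]);m=arm.camera_model(n);print(n,{k:np.round(v,3).tolist() for k,v in m.items()})
E
```

```text
[ 153.89683393 -605.54047279  403.62991484] [-1.24004887e-01  9.92281025e-01  1.06075675e-03 -1.76526447e-04] 0.0
side {'intrinsics': [[463.56, 0.0, 317.84], [0.0, 463.56, 190.041], [0.0, 0.0, 1.0]], 'pose': [[-0.98, 0.078, -0.181, 307.298], [-0.196, -0.491, 0.849, 981.492], [-0.022, 0.868, 0.496, 701.08], [0.0, 0.0, 0.0, 1.0]]}
top {'intrinsics': [[377.913, 0.0, 314.536], [0.0, 377.913, 199.005], [0.0, 0.0, 1.0]], 'pose': [[0.011, 0.981, -0.192, 346.698], [-1.0, 0.008, -0.016, 81.517], [-0.014, 0.192, 0.981, 1004.794], [0.0, 0.0, 0.0, 1.0]]}
```

View pics/side0.png

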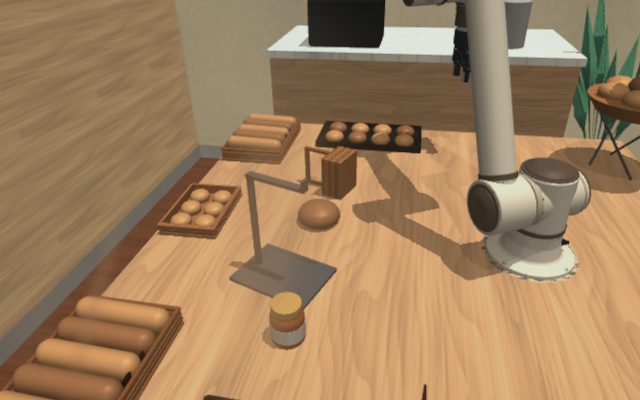

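View pics/top0.png

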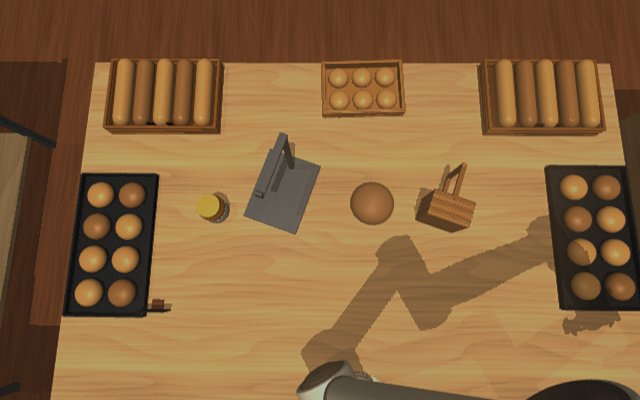

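The side view shows the basket near (335,170), the loaf (319,213), the hook stand with its tip at (305,186), and the jar (287,320). The top view shows the basket at (447,210) with its handle pointing away to (460,165), the loaf (372,203), the stand arm from (283,135) to (262,195), and the jar (210,207). Next I'll enlarge them.

```bash
cat > h.py <<'E'
import numpy as np,cv2
from bench import arm
def ray(n,u,v,m=None):
    m=m or arm.camera_model(n);K=np.array(m['intrinsics']);P=np.array(m['pose'])
    a=(u-K[0,2])/K[0,0];b=(v-K[1,2])/K[1,1]
    if n=='wrist':
        r=np.hypot(a,b);s=np.sin(r)/r if r>1e-9 else 1;d=np.array([a*s,-b*s,-np.cos(r)])
    else: d=np.array([a,-b,-1.])
    d=P[:3,:3]@d;return P[:3,3],d/np.linalg.norm(d)
def plane(n,u,v,z,m=None):
    o,d=ray(n,u,v,m);return o+d*(z-o[2])/d[2]
def tri(*rs):
    A=sum(np.eye(3)-np.outer(d,d) for o,d in rs);b=sum((np.eye(3)-np.outer(d,d))@o for o,d in rs)
    p=np.linalg.solve(A,b);return p,[round(float(np.linalg.norm(np.cross(p-o,d))),1) for o,d in rs]
def proj(n,p,m=None):
    m=m or arm.camera_model(n);K=np.array(m['intrinsics']);P=np.array(m['pose']);q=P[:3,:3].T@(np.array(p)-P[:3,3])
    return K[0,0]*q[0]/-q[2]+K[0,2],K[1,2]-K[1,1]*q[1]/-q[2]
E
python3 - <<'E'
import cv2,numpy as np
s=cv2.imread('pics/side0.png');t=cv2.imread('pics/top0.png')
r=lambda i,x,y:cv2.resize(i[y:y+75,x:x+100],None,fx=4,fy=4,interpolation=cv2.INTER_CUBIC)
a=np.vstack([np.hstack([r(s,285,130),r(t,390,155)]),np.hstack([r(s,230,165),r(t,235,125)])])
cv2.imwrite('pics/c.png',a)
E
```

```text
(no output)
```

View pics/c.png

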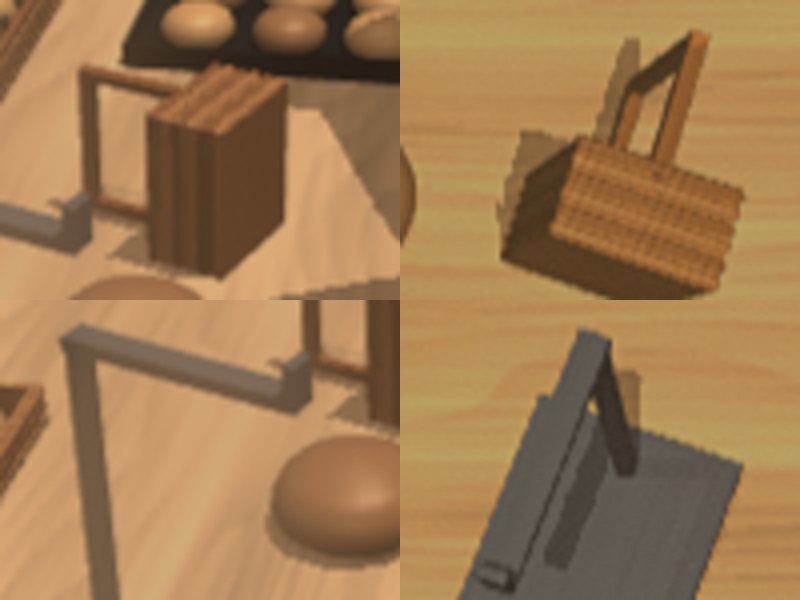

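The crops show the basket's top side face (side-crop corners (148,115), (213,65), (288,85), (215,130)), the handle with its cross bar end at (80,68), and the hook's tip. I'll triangulate these points.

```bash
python3 - <<'E'
from h import *
S=lambda x,y,o:ray('side',o[0]+x/4-.375,o[1]+y/4-.375)
T=lambda x,y,o:ray('top',o[0]+x/4-.375,o[1]+y/4-.375)
so,to=(285,130),(390,155);s2,t2=(230,165),(235,125)
P={}
for n,a,b in [('rimL',(148,117),(178,137)),('rimR',(213,65),(342,192)),('botR',(288,85),(318,288)),('botL',(216,130),(152,234))]:
    P[n]=tri(S(*a,so),T(*b,to));print(n,np.round(P[n][0],1),P[n][1])
print('barend',tri(S(80,70,so),T(300,33,to)))
for n,a,b in [('tiptop',(297,62),(97,275)),('armbackL',(92,25),(178,32)),('armbackR',(62,40),(208,48))]:
    p=tri(S(*a,s2),T(*b,t2));print(n,np.round(p[0],1),p[1])
for n,b in [('tip@269',(97,275)),]:
    print(n,plane('top',t2[0]+b[0]/4-.375,t2[1]+b[1]/4-.375,269))
for n,a in [('rimL',(178,137)),('rimR',(342,192)),('botR',(318,288)),('botL',(152,234))]:
    print(n,plane('top',to[0]+a[0]/4-.375,to[1]+a[1]/4-.375,120)) 
im=cv2.imread('pics/top0.png');hsv=cv2.cvtColor(im,cv2.COLOR_BGR2HSV)
m=((hsv[...,1]<60)&(hsv[...,2]<140)).astype(np.uint8)*255;m[:,:225]=0;m[:,340:]=0;m[:120]=0;m[260:]=0
c=max(cv2.findContours(m,0,2)[0],key=cv2.contourArea)
print(cv2.approxPolyDP(c,3,True)[:,0].tolist())
for q in cv2.approxPolyDP(c,3,True)[:,0]: print(q,np.round(plane('top',*q,10),1),np.round(plane('top',*q,250)))
hs=cv2.inRange(hsv,(5,60,40),(20,255,190));
m=hs.copy();m[:,:345]=0;m[:,398:]=0;m[:175]=0;m[235:]=0
c=max(cv2.findContours(m,0,2)[0],key=cv2.contourArea);print('loaf',cv2.minEnclosingCircle(c),plane('top',*cv2.minEnclosingCircle(c)[0],28))
E
```

```text
rimL [ 544.8 -189.6  120.6] [1.5, 1.5]
rimR [ 512.6 -284.4  120.7] [1.1, 1.1]
botR [ 454.8 -268.5  115.6] [2.3, 2.3]
botL [ 489.2 -170.5  123.1] [1.9, 1.9]
barend (array([ 611.38461074, -267.21070458,  117.69977036]), [0.7, 0.7])
tiptop [500.8 204.6 267. ] [0.6, 0.6]
armbackL [625.2 167.3 260.7] [6.6, 6.6]
armbackR [636.1 155.6 240.7] [4.9, 4.9]
tip@269 [500.99052395 204.36123142 269.        ]
rimL [ 546.44583539 -189.67417659  120.        ]
rimR [ 513.8217207  -284.64035865  120.        ]
botR [ 456.58646602 -266.67016009  120.        ]
botL [ 487.7214606  -171.49263894  120.        ]
[[280, 133], [244, 215], [294, 233], [319, 166], [293, 158], [294, 168], [289, 169], [280, 152], [286, 135]]
[280 133] [727.3 195.4  10. ] [635. 168. 250.]
[244 215] [496.1 285.1  10. ] [460. 236. 250.]
[294 233] [449.2 150.6  10. ] [424. 134. 250.]
[319 166] [632.9  86.2  10. ] [564.  85. 250.]
[293 158] [655.1 157.7  10. ] [581. 139. 250.]
[294 168] [626.8 154.3  10. ] [559. 137. 250.]
[289 169] [623.9 167.9  10. ] [557. 147. 250.]
[280 152] [672.1 193.9  10. ] [594. 167. 250.]
[286 135] [721.5 178.6  10. ] [631. 155. 250.]
loaf ((371.0, 204.5), 39.32248306274414) [524.01028362 -51.06691568  28.        ]
```

The points agree: the basket's top face comes out at 120 mm, its corners match the given sizes, and the basket's x axis heads about -0.316 rad. I'll compute the move to grasp the upper leg with the tool tilted back 0.52 rad.

```bash
cat >> h.py <<'E'
from scipy.spatial.transform import Rotation as R
def down(yaw_u,tilt=0.):
    # tool x = -u, y = horizontal, z down; tilt>0 points back along -u
    u=np.array([np.cos(yaw_u),np.sin(yaw_u),0]);z=np.array([0,0,-1.]);x=-u;y=np.cross(z,x)
    return R.from_matrix(np.c_[x,y,z])*R.from_rotvec([0,tilt,0])
def go(G,rot,d=155):
    """grasp point G, rot -> travel/dr in tool axes"""
    s=arm.read_state();r0=R.from_quat(s['ee_rot']);t=np.array(G)-d*rot.apply([0,0,1])
    print('t',round(s['clock'],2),'TCP now',np.round(s['position'],1),'to',np.round(t,1),'travel',np.round(r0.inv().apply(t-s['position']),1),'dr',np.round((r0.inv()*rot).as_rotvec(),3))
def gp(d=155):
    s=arm.read_state();r=R.from_quat(s['ee_rot']);return np.array(s['position'])+d*r.apply([0,0,1])
E
python3 -c "
from h import *
go([569,-251,115],down(-.316,.52),255)
go([569,-251,115],down(-.316,.52),155)"
```

```text
t 0.1 TCP now [ 153.9 -605.6  403.7] to [ 689.4 -290.4  336.3] travel [-596.6  173.6   67.7] dr [-0.145  0.505  0.552]
t 0.1 TCP now [ 153.9 -605.6  403.7] to [ 642.2 -274.9  249.5] travel [-554.7  200.   154.5] dr [-0.145  0.505  0.552]
```

{"api": "move_arm", "payload": {
  "fingers": [85, 85, 85, 85, 85, 85, 85, 85, 85, 85],
  "travel": [
    [-45, 13, 5],
    [-90, 26, 10],
    [-135, 39, 15],
    [-180, 52, 20],
    [-225, 65, 25],
    [-270, 79, 30],
    [-315, 92, 35],
    [-360, 105, 40],
    [-405, 118, 45],
    [-450, 131, 50]
  ],
  "dr": [
    [-0.01, 0.05, 0.05],
    [-0.03, 0.1, 0.11],
    [-0.04, 0.15, 0.16],
    [-0.06, 0.2, 0.22],
    [-0.07, 0.25, 0.27],
    [-0.09, 0.3, 0.33],
    [-0.1, 0.35, 0.38],
    [-0.12, 0.4, 0.44],
    [-0.13, 0.45, 0.5],
    [-0.145, 0.505, 0.552]
  ]
}}

```text
clock: 1.1
position: [559.3, -366.6, 354.0]
ee_rot: [0.153, 0.954, 0.04, -0.255]
contact_force: [0.6, -1.1, 0.0]
gripper_width: 84.9
grasp_force: 0.0
```

```bash
python3 -c "
from h import *
print(arm.read_state()['joints'])
go([569,-251,115],down(-.316,.52),255)
m=arm.camera_model('wrist');im=arm.get_image('wrist');cv2.imwrite('pics/w1.png',im[:,:,::-1]);print({k:np.round(v,3).tolist() for k,v in m.items()})"
```

```text
[-0.33671198  0.60624497  0.20501794  0.01157736 -1.69118504 -1.55381597]
t 1.1 TCP now [ 559.3 -366.6  354. ] to [ 689.4 -290.4  336.3] travel [-95.3 113.1 -34.6] dr [-0.001 -0.002 -0.002]
{'intrinsics': [[309.707, 0.0, 315.947], [0.0, 309.707, 200.78], [0.0, 0.0, 1.0]], 'pose': [[0.312, -0.928, 0.204, 481.693], [0.95, 0.305, -0.064, -342.124], [-0.003, 0.214, 0.977, 365.242], [0.0, 0.0, 0.0, 1.0]]}
```

View pics/w1.png

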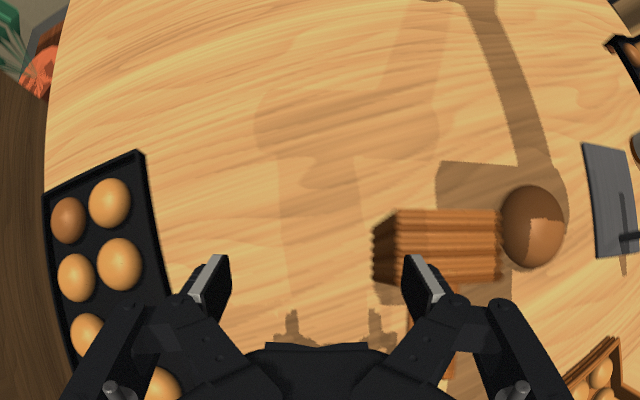

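The wrist view shows the basket at (440,245), the loaf beside it (532,225) and the egg tray on the left, which agrees with the estimates. I'll continue to the approach point.

{"api": "move_arm", "payload": {
  "fingers": [85, 85, 85, 85, 85, 85],
  "travel": [
    [-24, 28, -9],
    [-48, 57, -18],
    [-72, 85, -26],
    [-95, 113, -35],
    [-95, 113, -35],
    [-95, 113, -35]
  ],
  "dr": [
    [0, 0, 0],
    [0, 0, 0],
    [0, 0, 0],
    [0, 0, 0],
    [0, 0, 0],
    [0, 0, 0]
  ]
}}

```text
clock: 1.75
position: [688.2, -290.9, 336.3]
ee_rot: [0.151, 0.954, 0.04, -0.254]
contact_force: [-0.4, -0.4, -0.4]
gripper_width: 84.9
grasp_force: 0.0
```

```bash
python3 -c "
from h import *
go([569,-251,115],down(-.316,.52))
m=arm.camera_model('wrist');im=arm.get_image('wrist');cv2.imwrite('pics/w2.png',im[:,:,::-1])
import json;json.dump({k:np.array(v).tolist() for k,v in m.items()},open('w2.json','w'))"
```

```text
t 1.75 TCP now [ 688.2 -290.9  336.3] to [ 642.2 -274.9  249.5] travel [-0.9  1.1 99.5] dr [-0.002 -0.001  0.001]
```

View pics/w2.png

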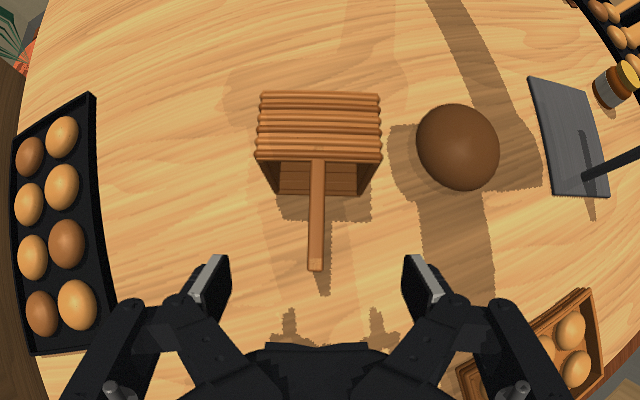

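The leg runs from (318,158) to (315,268), centred between the pads near x = 317. I'll descend 100 mm, close and check.

```bash
python3 -c "
from h import *
import json
m=json.load(open('w2.json'))
for p in [(318,158),(315,270),(262,92),(381,94)]: print(p,np.round(plane('wrist',*p,120,m),1))
u=np.array([np.cos(-.316),np.sin(-.316),0]);print(np.array([471,-219,120])+65*u,np.array([471,-219,120])+150*u)"
```

```text
(318, 158) [ 531.3 -239.7  120. ]
(315, 270) [ 612.1 -268.4  120. ]
(262, 92) [ 457.5 -266.4  120. ]
(381, 94) [ 490.9 -169.2  120. ]
[ 532.78159566 -239.19986232  120.        ] [ 613.57291306 -265.61506688  120.        ]
```

{"api": "move_arm", "payload": {
  "fingers": [85, 85, 85, 85, 85, 85, 40, 10, 0, 0],
  "travel": [
    [0, 1, 25],
    [0, 1, 50],
    [0, 1, 75],
    [0, 1, 90],
    [0, 1, 99],
    [0, 1, 99],
    [0, 1, 99],
    [0, 1, 99],
    [0, 1, 99],
    [0, 1, 99]
  ],
  "dr": [
    [0, 0, 0],
    [0, 0, 0],
    [0, 0, 0],
    [0, 0, 0],
    [0, 0, 0],
    [0, 0, 0],
    [0, 0, 0],
    [0, 0, 0],
    [0, 0, 0],
    [0, 0, 0]
  ]
}}

```text
clock: 2.8
position: [641.7, -275.5, 252.3]
ee_rot: [0.152, 0.955, 0.04, -0.253]
contact_force: [0.0, -0.2, 0.4]
gripper_width: 28.1
grasp_force: 0.0
```

{"api": "move_arm", "payload": {
  "fingers": [0, 0, 0, 0, 0],
  "travel": [
    [0, 0, 0],
    [0, 0, 0],
    [0, 0, 0],
    [0, 0, 0],
    [0, 0, 0]
  ],
  "dr": [
    [0, 0, 0],
    [0, 0, 0],
    [0, 0, 0],
    [0, 0, 0],
    [0, 0, 0]
  ]
}}

```text
clock: 3.3
position: [641.6, -275.5, 252.2]
ee_rot: [0.152, 0.955, 0.04, -0.253]
contact_force: [0.9, 0.1, 1.8]
gripper_width: 10.8
grasp_force: 59.2
```

```bash
python3 -c "
from h import *
s=arm.read_state();print(s['gripper_width'],s['grasp_force'],s['joints'],gp())
go([569,-251,195],down(-.316,.52))"
```

```text
10.840125718631656 59.19046103954315 [-0.18649022  0.74025869  0.22247655 -0.06246881 -1.56748595 -1.68342621] [ 568.5832185  -251.84050879  117.55027564]
t 3.3 TCP now [ 641.6 -275.5  252.2] to [ 642.2 -274.9  329.5] travel [ 37.9   0.6 -67.4] dr [-0.002  0.002 -0.   ]
```

{"api": "move_arm", "payload": {
  "fingers": [0, 0, 0, 0, 0, 0],
  "travel": [
    [4, 0, -7],
    [12, 0, -20],
    [21, 0, -36],
    [30, 0, -52],
    [38, 0, -67],
    [38, 0, -67]
  ],
  "dr": [
    [0, 0, 0],
    [0, 0, 0],
    [0, 0, 0],
    [0, 0, 0],
    [0, 0, 0],
    [0, 0, 0]
  ]
}}

```text
clock: 3.9
position: [642.0, -275.8, 332.8]
ee_rot: [0.152, 0.955, 0.039, -0.25]
contact_force: [-0.4, 0.2, -2.5]
gripper_width: 11.0
grasp_force: 58.7
```

```bash
python3 -c "
import numpy as np
t=np.linspace(.0785,.785,10);print([[round(155*np.sin(a)),0,round(155*(1-np.cos(a)))] for a in t])
from h import *;s=arm.read_state();print(s['gripper_width'],s['contact_force'])"
```

```text
[[12, 0, 0], [24, 0, 2], [36, 0, 4], [48, 0, 8], [59, 0, 12], [70, 0, 17], [81, 0, 23], [91, 0, 30], [101, 0, 37], [110, 0, 45]]
11.00207961590326 [-0.35652598  0.20421162 -2.53206491]
```

{"api": "move_arm", "payload": {
  "fingers": [0, 0, 0, 0, 0, 0, 0, 0, 0, 0],
  "travel": [
    [12, 0, 0],
    [24, 0, 2],
    [36, 0, 4],
    [48, 0, 8],
    [59, 0, 12],
    [70, 0, 17],
    [81, 0, 23],
    [91, 0, 30],
    [101, 0, 37],
    [110, 0, 45]
  ],
  "dr": [
    [0, -0.079, 0],
    [0, -0.157, 0],
    [0, -0.236, 0],
    [0, -0.314, 0],
    [0, -0.393, 0],
    [0, -0.471, 0],
    [0, -0.55, 0],
    [0, -0.628, 0],
    [0, -0.707, 0],
    [0, -0.785, 0]
  ]
}}

```text
clock: 4.9
position: [528.2, -238.6, 343.6]
ee_rot: [0.156, 0.979, -0.022, 0.131]
contact_force: [0.1, 0.0, -2.9]
gripper_width: 10.6
grasp_force: 58.5
```

{"api": "move_arm", "payload": {
  "fingers": [0, 0, 0, 0, 0, 0, 0, 0, 0, 0],
  "travel": [
    [12, 0, 0],
    [24, 0, 2],
    [36, 0, 4],
    [48, 0, 8],
    [59, 0, 12],
    [70, 0, 17],
    [81, 0, 23],
    [91, 0, 30],
    [101, 0, 37],
    [110, 0, 45]
  ],
  "dr": [
    [0, -0.079, 0],
    [0, -0.157, 0],
    [0, -0.236, 0],
    [0, -0.314, 0],
    [0, -0.393, 0],
    [0, -0.471, 0],
    [0, -0.55, 0],
    [0, -0.628, 0],
    [0, -0.707, 0],
    [0, -0.785, 0]
  ]
}}

```text
clock: 5.9
position: [426.1, -263.3, 283.3]
ee_rot: [0.13, 0.913, -0.017, 0.386]
contact_force: [-0.9, -0.6, -2.3]
gripper_width: 10.5
grasp_force: 59.3
```

```bash
python3 -c "
from h import *
s=arm.read_state();print(s['gripper_width'],s['grasp_force'],np.round(s['joints'],3),gp(),R.from_quat(s['ee_rot']).as_matrix()[:,2])
u=np.array([np.cos(-.316),np.sin(-.316),0])
go(gp(),down(-.316,-1.05))
a=arm.get_image('side')[60:260,200:500];b=arm.get_image('top')[100:300,340:640]
cv2.imwrite('pics/s3.png',cv2.resize(np.hstack([a,b]),(800,266))[:,:,::-1])"
```

```text
10.54237160664246 59.29934799671173 [-0.335  0.234 -0.424 -0.704 -0.164 -0.866] [ 534.72684128 -283.79224453  174.64629572] [ 0.70057392 -0.13204969 -0.70125535]
t 5.9 TCP now [ 426.1 -263.3  283.3] to [ 406.9 -242.   251.8] travel [40.  13.6  5.9] dr [ 0.091 -0.261 -0.018]
```

View pics/s3.png

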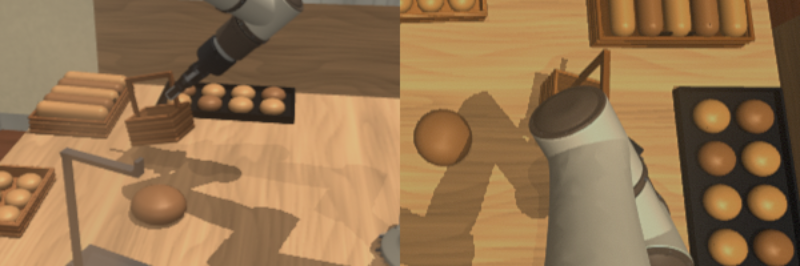

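The side crop shows the basket held nearly level, handle up, at about (158,110). Joint 5 is at its limit, so the tool stopped at 45° instead of 60°. I'll command the rest of the turn and see how far the arm gets.

{"api": "move_arm", "payload": {
  "fingers": [0, 0, 0, 0, 0, 0, 0, 0, 0, 0],
  "travel": [
    [4, 1, 1],
    [8, 3, 1],
    [12, 4, 2],
    [16, 5, 2],
    [20, 7, 3],
    [24, 8, 4],
    [30, 10, 4],
    [40, 14, 6],
    [40, 14, 6],
    [40, 14, 6]
  ],
  "dr": [
    [0.01, -0.03, 0],
    [0.02, -0.06, 0],
    [0.03, -0.09, 0],
    [0.04, -0.12, -0.01],
    [0.05, -0.15, -0.01],
    [0.06, -0.18, -0.01],
    [0.07, -0.21, -0.02],
    [0.09, -0.26, -0.02],
    [0.09, -0.26, -0.02],
    [0.09, -0.26, -0.02]
  ]
}}

```text
clock: 7.0
position: [406.4, -242.6, 251.5]
ee_rot: [0.136, 0.855, -0.079, 0.493]
contact_force: [-0.6, -0.3, -3.4]
gripper_width: 10.9
grasp_force: 59.4
```

```bash
python3 -c "
from h import *
s=arm.read_state();print(s['gripper_width'],np.round(s['joints'],3),gp(),R.from_quat(s['ee_rot']).as_matrix()[:,2])
go(gp(),down(-.316,-1.05))
a=arm.get_image('side')[80:200,240:400]
cv2.imwrite('pics/s4.png',cv2.resize(a,(800,600),interpolation=cv2.INTER_CUBIC)[:,:,::-1])"
```

```text
10.905791865850526 [-0.762  0.267 -0.462 -1.947 -0.412  0.643] [ 533.89039482 -284.45432113  173.888738  ] [ 0.82256083 -0.2697578  -0.50062402]
t 7.0 TCP now [ 406.4 -242.6  251.5] to [ 406.1 -242.7  251. ] travel [ 0.5 -0.1  0. ] dr [-0.001 -0.004  0.002]
```

View pics/s4.png

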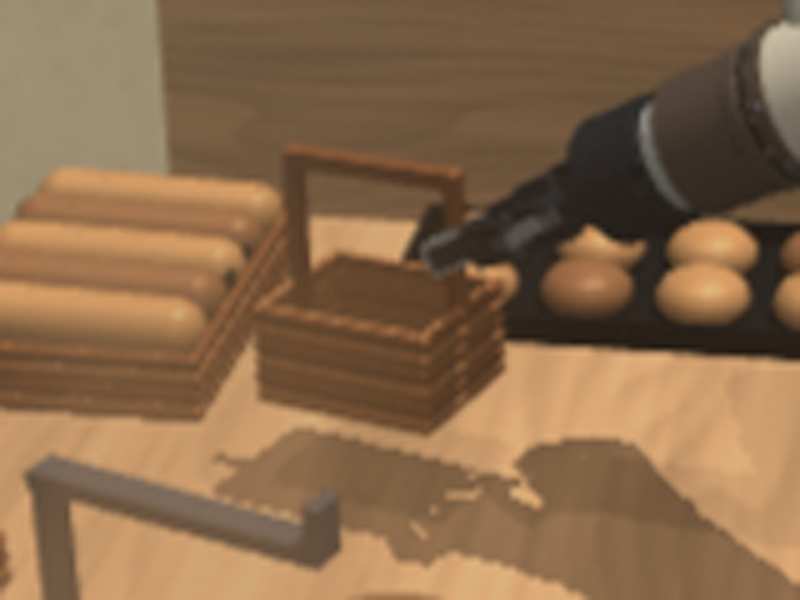

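The arm got there, and the basket hangs nearly upright and clear of the counter. Its base edge runs from (258,395) to (428,430) in this crop. I'll lower it.

{"api": "move_arm", "payload": {
  "fingers": [0, 0, 0, 0, 0, 0, 0, 0],
  "travel": [
    [7, 0, 4],
    [15, 0, 9],
    [24, 0, 14],
    [33, 0, 19],
    [42, 0, 24],
    [49, 0, 28],
    [52, 0, 30],
    [52, 0, 30]
  ],
  "dr": [
    [0, 0, 0],
    [0, 0, 0],
    [0, 0, 0],
    [0, 0, 0],
    [0, 0, 0],
    [0, 0, 0],
    [0, 0, 0],
    [0, 0, 0]
  ]
}}

```text
clock: 7.85
position: [408.9, -242.3, 192.7]
ee_rot: [0.134, 0.855, -0.079, 0.495]
contact_force: [0.5, 0.1, -2.8]
gripper_width: 10.6
grasp_force: 59.5
```

{"api": "move_arm", "payload": {
  "fingers": [0, 0, 0, 0],
  "travel": [
    [2.6, 0, 1.5],
    [5.2, 0, 3],
    [5.2, 0, 3],
    [5.2, 0, 3]
  ],
  "dr": [
    [0, 0, 0],
    [0, 0, 0],
    [0, 0, 0],
    [0, 0, 0]
  ]
}}

```text
clock: 8.25
position: [408.9, -242.7, 187.4]
ee_rot: [0.135, 0.854, -0.08, 0.496]
contact_force: [0.5, -0.1, -3.2]
gripper_width: 10.9
grasp_force: 59.4
```

{"api": "move_arm", "payload": {
  "fingers": [0, 0, 0],
  "travel": [
    [2.6, 0, 1.5],
    [2.6, 0, 1.5],
    [2.6, 0, 1.5]
  ],
  "dr": [
    [0, 0, 0],
    [0, 0, 0],
    [0, 0, 0]
  ]
}}

```text
clock: 8.55
position: [408.9, -242.7, 184.2]
ee_rot: [0.135, 0.854, -0.08, 0.496]
contact_force: [-0.4, 1.2, -1.9]
gripper_width: 10.8
grasp_force: 59.4
```

{"api": "move_arm", "payload": {
  "fingers": [0, 0, 0],
  "travel": [
    [2.6, 0, 1.5],
    [2.6, 0, 1.5],
    [2.6, 0, 1.5]
  ],
  "dr": [
    [0, 0, 0],
    [0, 0, 0],
    [0, 0, 0]
  ]
}}

```text
clock: 8.85
position: [409.2, -242.9, 181.4]
ee_rot: [0.135, 0.854, -0.08, 0.497]
contact_force: [1.1, -0.1, -2.4]
gripper_width: 10.7
grasp_force: 59.5
```

{"api": "move_arm", "payload": {
  "fingers": [0, 0, 0],
  "travel": [
    [2.6, 0, 1.5],
    [2.6, 0, 1.5],
    [2.6, 0, 1.5]
  ],
  "dr": [
    [0, 0, 0],
    [0, 0, 0],
    [0, 0, 0]
  ]
}}

```text
clock: 9.15
position: [409.6, -243.1, 179.4]
ee_rot: [0.135, 0.853, -0.08, 0.498]
contact_force: [-2.9, 0.8, 4.7]
gripper_width: 10.8
grasp_force: 60.4
```

```bash
python3 -c "
from h import *
s=arm.read_state();print(s['contact_force'],s['wrist_torque'],gp())
a=arm.get_image('side')[100:220,240:400]
cv2.imwrite('pics/s5.png',cv2.resize(a,(800,600),interpolation=cv2.INTER_CUBIC)[:,:,::-1])"
```

```text
[-2.90315748  0.84120816  4.7040974 ] [0.41797583 0.6138487  0.07951189] [ 537.92214593 -285.03986608  103.31700691]
```

View pics/s5.png

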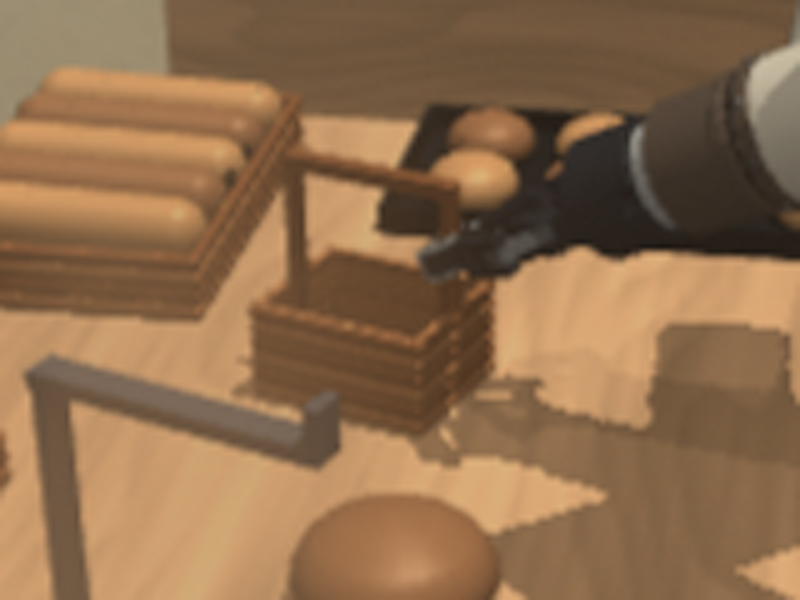

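The basket now rests on the counter: the base edge is in contact and the force is about +5 N. I'll release it and back off.

{"api": "move_arm", "payload": {
  "fingers": [30, 40, 50, 50, 50, 50, 50],
  "travel": [
    [0, 0, 0],
    [0, 0, 0],
    [0, 0, 0],
    [0, 0, 0],
    [0, 0, 0],
    [0, 0, 0],
    [0, 0, 0]
  ],
  "dr": [
    [0, 0, 0],
    [0, 0, 0],
    [0, 0, 0],
    [0, 0, 0],
    [0, 0, 0],
    [0, 0, 0],
    [0, 0, 0]
  ]
}}

```text
clock: 9.9
position: [409.0, -242.7, 178.3]
ee_rot: [0.135, 0.854, -0.08, 0.496]
contact_force: [0.5, -0.5, 0.0]
gripper_width: 50.0
grasp_force: 0.0
```

{"api": "move_arm", "payload": {
  "fingers": [60, 60, 60, 60, 60, 60, 60, 60, 60, 60],
  "travel": [
    [0, 0, -20],
    [0, 0, -45],
    [0, 0, -70],
    [0, 0, -95],
    [-20, 0, -120],
    [-60, 0, -150],
    [-100, 0, -160],
    [-140, 0, -170],
    [-170, 0, -170],
    [-170, 0, -170]
  ],
  "dr": [
    [0, 0, 0],
    [0, 0, 0],
    [0, 0, 0],
    [0, 0, 0],
    [0, 0, 0],
    [0, 0, 0],
    [0, 0, 0],
    [0, 0, 0],
    [0, 0, 0],
    [0, 0, 0]
  ]
}}

```text
clock: 10.9
position: [329.4, -229.0, 358.8]
ee_rot: [0.13, 0.852, -0.073, 0.502]
contact_force: [-1.1, -0.9, -2.0]
gripper_width: 60.1
grasp_force: 0.0
```

```bash
python3 -c "
from h import *
s=arm.read_state();print(s['clock'],s['position'],np.round(s['joints'],2))
a=arm.get_image('side');b=arm.get_image('top')
cv2.imwrite('pics/side6.png',a[:,:,::-1]);cv2.imwrite('pics/top6.png',b[:,:,::-1])
r=lambda i,x,y:cv2.resize(i[y:y+75,x:x+100],(800,600),interpolation=cv2.INTER_CUBIC)[:,:,::-1]
a=a[115:190,280:355];b=b[130:205,420:495]
cv2.imwrite('pics/c6.png',cv2.resize(np.hstack([a,b]),(800,400),interpolation=cv2.INTER_CUBIC)[:,:,::-1])"
```

```text
10.9 [ 329.42231189 -229.00272508  358.77000276] [-0.46 -0.06 -0.49 -1.08 -0.17 -0.42]
```

View pics/c6.png

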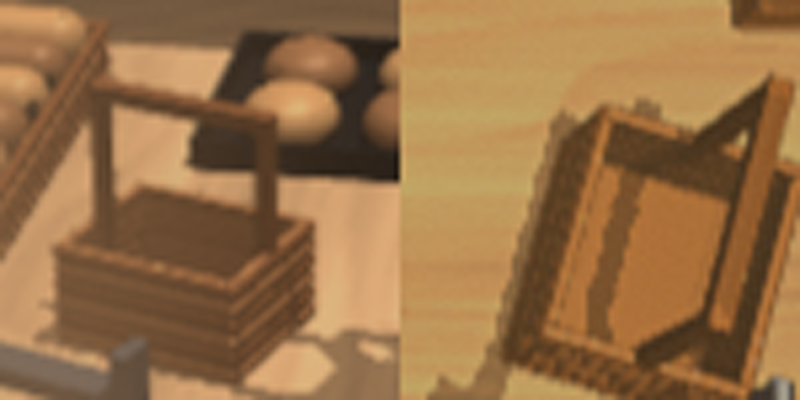

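The basket stands upright on its own. The bar runs from (92,80) to (275,115) in the side crop, and from (781,82) to (723,325) in the top crop. Now to locate the bar.

```bash
python3 -c "
from h import *
k=75/400
T=lambda x,y:(420+x*k-.4,130+y*k-.4)
S=lambda x,y:(280+x*k-.4,115+y*k-.4)
f=plane('top',*T(381,82),150);n=plane('top',*T(323,325),150);print(f,n,np.linalg.norm(f-n),(f+n)/2,np.arctan2(*(f-n)[[1,0]]))
print(tri(ray('top',*T(381,80)),ray('side',*S(95,78))),tri(ray('top',*T(323,327)),ray('side',*S(272,117))))
# rim corners z=65
for p in [(205,110),(143,340)]: print(plane('top',*T(*p),65))
"
```

```text
[ 646.62685759 -319.20450396  150.        ] [ 536.54873924 -285.73854957  150.        ] 115.05286716222794 [ 591.58779841 -302.47152677  150.        ] -0.29514081545856774
(array([ 644.91696108, -317.59357953,  153.59834679]), [1.3, 1.3]) (array([ 534.84013087, -286.07137297,  149.13265993]), [1.0, 1.0])
[ 661.72409871 -273.18327956   65.        ]
[ 547.49861486 -236.89330021   65.        ]
```

```bash
python3 -c "
from h import *
u=np.array([np.cos(-.305),np.sin(-.305),0])
go(np.array([591,-302,232])-28*u,down(-.305))"
```

```text
t 11.0 TCP now [ 331.  -229.6  361.7] to [ 564.3 -293.6  387. ] travel [-138.3    7.   199.9] dr [0.005 1.07  0.007]
```

{"api": "move_arm", "payload": {
  "fingers": [60, 60, 60, 60, 60, 60, 60, 60, 60, 60],
  "travel": [
    [-14, 1, 20],
    [-28, 1, 40],
    [-42, 2, 60],
    [-55, 3, 80],
    [-69, 3, 100],
    [-83, 4, 120],
    [-97, 5, 140],
    [-111, 6, 160],
    [-125, 6, 180],
    [-138, 7, 200]
  ],
  "dr": [
    [0, 0.107, 0],
    [0, 0.214, 0],
    [0, 0.321, 0],
    [0, 0.428, 0],
    [0, 0.535, 0],
    [0, 0.642, 0],
    [0, 0.749, 0],
    [0, 0.856, 0],
    [0, 0.963, 0],
    [0.005, 1.07, 0.007]
  ]
}}

```text
clock: 12.0
position: [563.3, -294.8, 380.2]
ee_rot: [0.154, 0.988, 0.004, -0.007]
contact_force: [-0.1, 0.3, -0.0]
gripper_width: 60.0
grasp_force: 0.0
```

{"api": "move_arm", "payload": {
  "fingers": [60, 60],
  "travel": [
    [0, 0, 0],
    [0, 0, 0]
  ],
  "dr": [
    [0, 0, 0],
    [0, 0, 0]
  ]
}}

```text
clock: 12.2
position: [562.6, -294.8, 378.8]
ee_rot: [0.154, 0.988, 0.004, -0.005]
contact_force: [-0.4, 0.5, 0.3]
gripper_width: 60.2
grasp_force: 0.0
```

```bash
python3 -c "
from h import *
u=np.array([np.cos(-.305),np.sin(-.305),0])
print(np.round(arm.read_state()['joints'],2))
go(np.array([591,-302,152])-28*u,down(-.305))
m=arm.camera_model('wrist');im=arm.get_image('wrist');cv2.imwrite('pics/w7.png',im[:,:,::-1])
K=np.array(m['intrinsics']);P=np.array(m['pose'])
def pw(p):
    q=P[:3,:3].T@(np.array(p)-P[:3,3]);th=np.arctan2(np.hypot(q[0],q[1]),-q[2]);f=K[0,0]*th/np.hypot(q[0],q[1]);return np.round([K[0,2]+f*q[0],K[1,2]-f*q[1]])
c=np.array([591,-302,150])
for s in(-60,0,60): print('bar',s,pw(c+s*u))
import json;json.dump({k:np.array(v).tolist() for k,v in m.items()},open('w7.json','w'))
"
```

```text
[-0.23  0.42  0.   -0.01 -1.16 -1.65]
t 12.2 TCP now [ 562.6 -294.8  378.8] to [ 564.3 -293.6  307. ] travel [-2.   1.2 71.8] dr [ 0.006 -0.011 -0.004]
bar -60 [318. 180.]
bar 0 [318. 261.]
bar 60 [318. 325.]
```

View pics/w7.png

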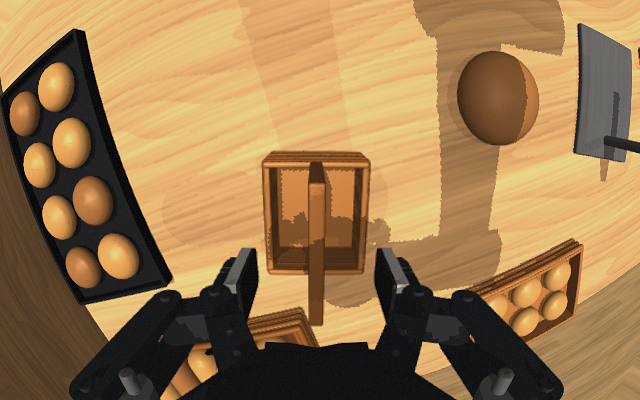

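The bar spans (317,182) to (317,325), exactly as predicted and centred between the fingers. I'll descend and grip it.

{"api": "move_arm", "payload": {
  "fingers": [60, 60, 60, 60, 60, 30, 10, 0, 0, 0],
  "travel": [
    [-2, 1, 20],
    [-2, 1, 40],
    [-2, 1, 60],
    [-2, 1, 72],
    [-2, 1, 72],
    [-2, 1, 72],
    [-2, 1, 72],
    [-2, 1, 72],
    [-2, 1, 72],
    [-2, 1, 72]
  ],
  "dr": [
    [0.006, -0.011, -0.004],
    [0.006, -0.011, -0.004],
    [0.006, -0.011, -0.004],
    [0.006, -0.011, -0.004],
    [0.006, -0.011, -0.004],
    [0.006, -0.011, -0.004],
    [0.006, -0.011, -0.004],
    [0.006, -0.011, -0.004],
    [0.006, -0.011, -0.004],
    [0.006, -0.011, -0.004]
  ]
}}

```text
clock: 13.25
position: [564.6, -293.7, 310.1]
ee_rot: [0.152, 0.988, -0.001, 0.002]
contact_force: [-0.5, 1.8, 5.5]
gripper_width: 10.1
grasp_force: 62.4
```

{"api": "move_arm", "payload": {
  "fingers": [0, 0, 0],
  "travel": [
    [0, 0, 0],
    [0, 0, 0],
    [0, 0, 0]
  ],
  "dr": [
    [0, 0, 0],
    [0, 0, 0],
    [0, 0, 0]
  ]
}}

```text
clock: 13.55
position: [564.6, -293.7, 310.1]
ee_rot: [0.151, 0.988, -0.001, 0.002]
contact_force: [-0.9, 1.5, 5.2]
gripper_width: 9.9
grasp_force: 62.6
```

```bash
python3 -c "
from h import *
s=arm.read_state();print(gp(),s['contact_force'])
u=np.array([np.cos(-.305),np.sin(-.305),0]);d=(np.array([591,-302,144])-gp());print('along bar',d@u, d)"
```

```text
[ 565.24139302 -294.19594172  155.14022206] [-0.9149014   1.53337278  5.24000873]
along bar 26.913274212833155 [ 25.75860698  -7.80405828 -11.14022206]
```

{"api": "move_arm", "payload": {
  "fingers": [0, 0, 0, 0, 0, 0, 0, 0, 0, 0],
  "travel": [
    [0, 0, -5],
    [0, 0, -15],
    [0, 0, -32],
    [0, 0, -52],
    [0, 0, -75],
    [0, 0, -98],
    [0, 0, -120],
    [0, 0, -138],
    [0, 0, -150],
    [0, 0, -150]
  ],
  "dr": [
    [0, 0, 0],
    [0, 0, 0],
    [0, 0, 0],
    [0, 0, 0],
    [0, 0, 0],
    [0, 0, 0],
    [0, 0, 0],
    [0, 0, 0],
    [0, 0, 0],
    [0, 0, 0]
  ]
}}

```text
clock: 14.55
position: [564.1, -293.5, 460.7]
ee_rot: [0.152, 0.988, -0.001, 0.003]
contact_force: [0.4, -0.3, -2.9]
gripper_width: 10.3
grasp_force: 61.5
```

```bash
python3 -c "
from h import *
s=arm.read_state();print(s['gripper_width'],s['contact_force'],gp())
f=-.325;a=np.array([np.cos(f),np.sin(f),0]);tx=np.array([np.cos(f-np.pi/2),np.sin(f-np.pi/2),0])
seat=np.array([527,196,0])
# tool x = tx -> down(yaw) has x=-u => u yaw = f+pi/2
rot=down(f+np.pi/2);g=seat+27*tx+[0,0,303]
go(g-110*a,rot); go(g,rot)
b=arm.get_image('top');c=arm.get_image('side');cv2.imwrite('pics/top8.png',b[:,:,::-1]);cv2.imwrite('pics/side8.png',c[:,:,::-1])
"
```

```text
10.34826981190414 [ 0.36089309 -0.29084669 -2.90404401] [ 564.93499411 -293.99737326  305.6651859 ]
t 14.55 TCP now [ 564.1 -293.5  460.7] to [414.1 205.5 458. ] travel [2.927e+02 4.311e+02 1.000e-01] dr [-0.006  0.004 -1.55 ]
t 14.55 TCP now [ 564.1 -293.5  460.7] to [518.4 170.4 458. ] travel [182.7 428.8   0.8] dr [-0.006  0.004 -1.55 ]
```

{"api": "move_arm", "payload": {
  "fingers": [0, 0, 0, 0, 0, 0, 0, 0, 0, 0],
  "travel": [
    [8, 12, 0],
    [22, 32, 0],
    [38, 56, 0],
    [54, 79, 0],
    [70, 103, 0],
    [86, 126, 0],
    [102, 150, 0],
    [118, 174, 0],
    [134, 197, 0],
    [148, 218, 0]
  ],
  "dr": [
    [0, 0, -0.04],
    [0, 0, -0.11],
    [0, 0, -0.2],
    [0, 0, -0.28],
    [0, 0, -0.36],
    [0, 0, -0.45],
    [0, 0, -0.53],
    [0, 0, -0.62],
    [0, 0, -0.7],
    [0, 0, -0.775]
  ]
}}

```text
clock: 15.65
position: [486.9, -39.5, 457.1]
ee_rot: [-0.236, 0.972, -0.001, -0.0]
contact_force: [0.6, -0.2, -2.8]
gripper_width: 10.4
grasp_force: 61.5
```

```bash
cat > tgt.py <<'E'
from h import *
f=-.325;a=np.array([np.cos(f),np.sin(f),0]);tx=np.array([np.cos(f-np.pi/2),np.sin(f-np.pi/2),0])
seat=np.array([527,196,0]);rot=down(f+np.pi/2);g=seat+27*tx+[0,0,303]
E
python3 -c "
from tgt import *
s=arm.read_state();print(s['gripper_width'],s['contact_force'],np.round(s['joints'],2),gp())
go(g-110*a,rot)"
```

```text
10.407537206453993 [ 0.61917099 -0.22753477 -2.76231018] [ 0.25  0.11 -0.23  0.   -1.23 -1.35] [486.85901007 -39.84368602 302.10754797]
t 15.65 TCP now [486.9 -39.5 457.1] to [414.1 205.5 458. ] travel [-47.5 251.1  -1.4] dr [-0.001 -0.002 -0.77 ]
```

{"api": "move_arm", "payload": {
  "fingers": [0, 0, 0, 0, 0, 0, 0, 0, 0, 0],
  "travel": [
    [-4, 24, 0],
    [-9, 50, 0],
    [-15, 78, 0],
    [-20, 107, 0],
    [-26, 136, 0],
    [-31, 165, 0],
    [-37, 194, 0],
    [-42, 220, 0],
    [-46, 241, -1],
    [-48, 251, -1]
  ],
  "dr": [
    [0, 0, -0.07],
    [0, 0, -0.15],
    [0, 0, -0.24],
    [0, 0, -0.33],
    [0, 0, -0.42],
    [0, 0, -0.51],
    [0, 0, -0.6],
    [0, 0, -0.68],
    [0, 0, -0.74],
    [0, 0, -0.77]
  ]
}}

```text
clock: 16.65
position: [416.1, 205.8, 457.6]
ee_rot: [-0.583, 0.812, -0.002, -0.001]
contact_force: [0.2, -0.1, -3.5]
gripper_width: 10.3
grasp_force: 61.4
```

{"api": "move_arm", "payload": {
  "fingers": [0, 0, 0],
  "travel": [
    [0, 0, 0],
    [0, 0, 0],
    [0, 0, 0]
  ],
  "dr": [
    [0, 0, 0],
    [0, 0, 0],
    [0, 0, 0]
  ]
}}

```text
clock: 16.95
position: [417.3, 203.7, 458.2]
ee_rot: [-0.581, 0.814, -0.002, -0.0]
contact_force: [-0.1, -0.0, -3.1]
gripper_width: 10.2
grasp_force: 61.4
```

```bash
python3 -c "
from tgt import *
s=arm.read_state();print(s['gripper_width'],s['contact_force'],np.round(s['joints'],2),gp())
go(g-110*a,rot);go(g,rot)
im=arm.get_image('side');cv2.imwrite('pics/side9.png',im[:,:,::-1]);cv2.imwrite('pics/top9.png',arm.get_image('top')[:,:,::-1])
# bar endpoints predicted for current grasp, versus image: basket brown mask lines
r=R.from_quat(s['ee_rot']).as_matrix();b=gp()+11*r[:,2]-27*r[:,0]
print('bar centre',b)
for k in(-60,0,60):print(k,np.round(proj('side',b+k*r[:,0]),1),np.round(proj('top',b+k*r[:,0]),1))
for k in(-60,60):print('bottom',k,np.round(proj('side',b+k*r[:,0]+[0,0,-144]),1))
# basket silhouette: difference with the first picture
o=cv2.imread('pics/side0.png');n=im[:,:,::-1]
d=(cv2.absdiff(o,n).max(2)>25).astype(np.uint8)*255;h=cv2.cvtColor(np.ascontiguousarray(n),cv2.COLOR_BGR2HSV)
m=d&cv2.inRange(h,(3,70,30),(22,255,170));m=cv2.morphologyEx(m,cv2.MORPH_OPEN,np.ones((3,3)))
cs=sorted(cv2.findContours(m,0,2)[0],key=cv2.contourArea)[-4:]
for c in cs: print(cv2.contourArea(c),cv2.boundingRect(c),cv2.approxPolyDP(c,3,True)[:,0].tolist())
"
```

```text
10.195639176770374 [-0.06572782 -0.03435975 -3.14688855] [ 0.81  0.07 -0.28  0.   -1.23 -1.14] [417.55434514 203.20763001 303.19177675]
t 16.95 TCP now [417.3 203.7 458.2] to [414.1 205.5 458. ] travel [-0.7  3.6  0.2] dr [-0.003 -0.002 -0.007]
t 16.95 TCP now [417.3 203.7 458.2] to [518.4 170.4 458. ] travel [  -1.5 -106.4    0.5] dr [-0.003 -0.002 -0.007]
bar centre [426.53519834 228.77987844 292.29852845]
-60 [323.1 191.5] [213.4 218.7]
0 [339.1 177.2] [242.6 229.2]
60 [353.5 164.3] [272.1 239.8]
bottom -60 [324.4 256.4]
bottom 60 [352.4 225.4]
1249.0 (433, 2, 34, 60) [[462, 2], [457, 2], [456, 14], [455, 4], [445, 4], [436, 19], [433, 42], [438, 44], [434, 51], [441, 61], [444, 56], [452, 57], [456, 46], [462, 49], [466, 43], [466, 32], [454, 32], [454, 17], [458, 19], [464, 13]]
2156.5 (476, 64, 38, 71) [[477, 65], [482, 131], [513, 134], [509, 66]]
3128.5 (302, 186, 74, 78) [[356, 186], [348, 199], [323, 196], [322, 204], [309, 219], [325, 224], [339, 213], [338, 224], [354, 227], [348, 233], [335, 227], [316, 232], [303, 230], [305, 249], [345, 263], [355, 257], [375, 231], [372, 213], [361, 219], [370, 206], [356, 200]]
7447.5 (304, 240, 284, 110) [[305, 336], [317, 349], [342, 343], [351, 333], [345, 325], [437, 268], [472, 293], [500, 285], [536, 285], [553, 295], [568, 294], [584, 286], [587, 275], [573, 268], [573, 275], [554, 281], [526, 280], [508, 271], [467, 280], [451, 271], [439, 256], [408, 240], [408, 249], [354, 283], [331, 277], [304, 309]]
```

The basket hangs straight: its bottom corners at (305,249) and (345,263) match the prediction. I'll insert it over the arm.

{"api": "move_arm", "payload": {
  "fingers": [0, 0, 0, 0, 0, 0, 0, 0, 0, 0],
  "travel": [
    [-1, -6, 0],
    [-1, -18, 0],
    [-1, -31, 0],
    [-1, -44, 0],
    [-1, -57, 0],
    [-1, -70, 0],
    [-1, -83, 0],
    [-1, -95, 0],
    [-1, -103, 0],
    [-1, -106, 0]
  ],
  "dr": [
    [0, 0, -0.003],
    [0, 0, -0.007],
    [0, 0, -0.007],
    [0, 0, -0.007],
    [0, 0, -0.007],
    [0, 0, -0.007],
    [0, 0, -0.007],
    [0, 0, -0.007],
    [0, 0, -0.007],
    [0, 0, -0.007]
  ]
}}

```text
clock: 18.05
position: [518.7, 170.8, 458.5]
ee_rot: [-0.584, 0.812, -0.002, 0.0]
contact_force: [0.0, 0.6, -4.3]
gripper_width: 10.1
grasp_force: 61.5
```

{"api": "move_arm", "payload": {
  "fingers": [0, 0, 0, 0, 0, 0, 0],
  "travel": [
    [0, 0, 4],
    [0, 0, 9],
    [0, 0, 15],
    [0, 0, 20],
    [0, 0, 24],
    [0, 0, 26],
    [0, 0, 26]
  ],
  "dr": [
    [0, 0, 0],
    [0, 0, 0],
    [0, 0, 0],
    [0, 0, 0],
    [0, 0, 0],
    [0, 0, 0],
    [0, 0, 0]
  ]
}}

```text
clock: 18.75
position: [517.8, 171.0, 432.4]
ee_rot: [-0.584, 0.812, -0.002, -0.0]
contact_force: [-0.3, 0.4, -3.2]
gripper_width: 10.0
grasp_force: 61.4
```

```bash
python3 -c "
from tgt import *
s=arm.read_state();print(s['gripper_width'],s['contact_force'])
r=R.from_quat(s['ee_rot']).as_matrix();b=gp()+11*r[:,2]-27*r[:,0]
print('bar centre',b, 'rel seat along/lat',(b-seat)@a,(b-seat)@tx)
im=arm.get_image('side')[:,:,::-1];cv2.imwrite('pics/side10.png',im);t=arm.get_image('top')[:,:,::-1];cv2.imwrite('pics/top10.png',t)
for k in(-60,60):
  for l in (-50,50):print('bottom',k,l,np.round(proj('side',b+k*r[:,0]+[0,0,-144]+l*a),1))
o=cv2.imread('pics/side0.png')
d=(cv2.absdiff(o,np.ascontiguousarray(im)).max(2)>25).astype(np.uint8)*255;h=cv2.cvtColor(np.ascontiguousarray(im),cv2.COLOR_BGR2HSV)
m=d&cv2.inRange(h,(3,70,30),(22,255,170));m=cv2.morphologyEx(m,cv2.MORPH_OPEN,np.ones((3,3)))
for c in sorted(cv2.findContours(m,0,2)[0],key=cv2.contourArea)[-4:]: print(cv2.contourArea(c),cv2.boundingRect(c),cv2.approxPolyDP(c,3,True)[:,0].tolist() if cv2.boundingRect(c)[0]<310 else '')
"
```

```text
9.995310023168111 [-0.34936399  0.35830376 -3.15937623]
bar centre [526.65229458 196.14858147 266.31241842] rel seat along/lat -0.3769466667232888 -0.029777941976096935
bottom -60 -50 [300.4 259. ]
bottom -60 50 [259.8 244.8]
bottom 60 -50 [329.1 228.7]
bottom 60 50 [290.8 217. ]
2155.5 (325, 16, 53, 62) 
2357.5 (269, 98, 49, 88) [[311, 98], [296, 100], [293, 105], [277, 98], [279, 127], [272, 126], [269, 132], [281, 152], [290, 158], [290, 166], [294, 159], [292, 173], [282, 181], [285, 185], [300, 176], [300, 161], [305, 177], [305, 149], [317, 137], [313, 126], [317, 101], [311, 105]]
2786.0 (258, 184, 68, 74) [[310, 184], [304, 197], [290, 194], [283, 199], [283, 188], [274, 187], [275, 205], [258, 220], [261, 244], [302, 257], [325, 231], [301, 229], [295, 223], [300, 208], [302, 215], [310, 219], [324, 206], [310, 200]]
6956.0 (306, 241, 277, 68) [[306, 308], [397, 276], [424, 306], [436, 307], [463, 296], [532, 291], [540, 297], [561, 297], [578, 290], [582, 282], [570, 274], [554, 281], [526, 280], [508, 271], [473, 280], [447, 276], [411, 243], [395, 241], [379, 246], [372, 257], [336, 269]]
```

On target within a millimetre, with no tilt. I'll lower the last 10 mm onto the arm.

{"api": "move_arm", "payload": {
  "fingers": [0, 0, 0, 0, 0, 0],
  "travel": [
    [0, 0, 2],
    [0, 0, 4],
    [0, 0, 6],
    [0, 0, 8],
    [0, 0, 8],
    [0, 0, 8]
  ],
  "dr": [
    [0, 0, 0],
    [0, 0, 0],
    [0, 0, 0],
    [0, 0, 0],
    [0, 0, 0],
    [0, 0, 0]
  ]
}}

```text
clock: 19.45
position: [517.9, 171.0, 424.7]
ee_rot: [-0.584, 0.812, -0.002, 0.0]
contact_force: [0.2, -0.2, -3.4]
gripper_width: 10.0
grasp_force: 61.4
```

{"api": "move_arm", "payload": {
  "fingers": [0, 0, 0],
  "travel": [
    [0, 0, 2],
    [0, 0, 2],
    [0, 0, 2]
  ],
  "dr": [
    [0, 0, 0],
    [0, 0, 0],
    [0, 0, 0]
  ]
}}

```text
clock: 19.75
position: [517.9, 170.9, 422.7]
ee_rot: [-0.584, 0.812, -0.002, 0.0]
contact_force: [-1.0, -0.4, -4.2]
gripper_width: 10.3
grasp_force: 61.5
```

{"api": "move_arm", "payload": {
  "fingers": [0, 0, 0, 0],
  "travel": [
    [0, 0, 1],
    [0, 0, 2],
    [0, 0, 2],
    [0, 0, 2]
  ],
  "dr": [
    [0, 0, 0],
    [0, 0, 0],
    [0, 0, 0],
    [0, 0, 0]
  ]
}}

```text
clock: 20.15
position: [517.8, 170.8, 422.0]
ee_rot: [-0.584, 0.812, -0.002, 0.001]
contact_force: [-2.8, -0.6, 5.9]
gripper_width: 10.3
grasp_force: 62.5
```

```bash
python3 -c "
from tgt import *
s=arm.read_state();print(s['contact_force'],s['wrist_torque'])
r=R.from_quat(s['ee_rot']).as_matrix();print(gp()+11*r[:,2]-27*r[:,0])"
```

```text
[-2.76389811 -0.61587776  5.8975615 ] [-0.14711405  1.06556337  0.03517113]
[527.00302571 196.07224546 256.0234211 ]
```

The bar is seated at 256 mm, as expected, with contact force showing. I'll release and retreat upward.

{"api": "move_arm", "payload": {
  "fingers": [14, 18, 24, 30, 36, 40, 40, 40],
  "travel": [
    [0, 0, 0],
    [0, 0, 0],
    [0, 0, 0],
    [0, 0, 0],
    [0, 0, 0],
    [0, 0, 0],
    [0, 0, 0],
    [0, 0, 0]
  ],
  "dr": [
    [0, 0, 0],
    [0, 0, 0],
    [0, 0, 0],
    [0, 0, 0],
    [0, 0, 0],
    [0, 0, 0],
    [0, 0, 0],
    [0, 0, 0]
  ]
}}

```text
clock: 20.95
position: [517.9, 170.9, 420.7]
ee_rot: [-0.584, 0.812, -0.002, 0.0]
contact_force: [0.8, 0.3, -0.5]
gripper_width: 39.8
grasp_force: 0.0
```

{"api": "move_arm", "payload": {
  "fingers": [40, 40, 40, 40, 40, 40, 40, 40, 40, 40],
  "travel": [
    [0, 0, -5],
    [0, 0, -15],
    [0, 0, -30],
    [0, 0, -50],
    [0, 0, -70],
    [0, 0, -90],
    [0, 0, -100],
    [20, 0, -100],
    [50, 0, -100],
    [80, 0, -100]
  ],
  "dr": [
    [0, 0, 0],
    [0, 0, 0],
    [0, 0, 0],
    [0, 0, 0],
    [0, 0, 0],
    [0, 0, 0],
    [0, 0, 0],
    [0, 0, 0],
    [0, 0, 0],
    [0, 0, 0]
  ]
}}

```text
clock: 21.95
position: [491.4, 94.0, 520.0]
ee_rot: [-0.584, 0.812, -0.001, -0.001]
contact_force: [0.1, -0.2, 1.0]
gripper_width: 40.2
grasp_force: 0.0
```

{"api": "move_arm", "payload": {
  "fingers": [40, 40, 40, 40, 40, 40, 40, 40, 40, 40],
  "travel": [
    [30, 0, 0],
    [60, 0, 0],
    [90, 0, 0],
    [120, 0, 0],
    [150, 0, 0],
    [150, 0, 0],
    [150, 0, 0],
    [150, 0, 0],
    [150, 0, 0],
    [150, 0, 0]
  ],
  "dr": [
    [0, 0, 0],
    [0, 0, 0],
    [0, 0, 0],
    [0, 0, 0],
    [0, 0, 0],
    [0, 0, 0],
    [0, 0, 0],
    [0, 0, 0],
    [0, 0, 0],
    [0, 0, 0]
  ]
}}

```text
clock: 22.95
position: [444.9, -46.3, 520.8]
ee_rot: [-0.584, 0.811, -0.001, 0.0]
contact_force: [0.7, 0.3, -0.4]
gripper_width: 39.9
grasp_force: 0.0
```

```bash
python3 -c "
from tgt import *
print(arm.read_state()['position'],arm.read_state()['clock'],arm.read_state()['contact_force'])
b=np.array([527,196,256.])
for k in(-60,60):
  for l in (-50,50):print('bottom',k,l,np.round(proj('side',b+k*tx+[0,0,-144]+l*a),1))
o=cv2.imread('pics/side0.png');L=None
for i in range(3):
  im=np.ascontiguousarray(arm.get_image('side')[:,:,::-1]);t=np.ascontiguousarray(arm.get_image('top')[:,:,::-1])
  if L is not None: print('motion',cv2.absdiff(im,L)[90:300,240:340].max())
  L=im
d=(cv2.absdiff(o,im).max(2)>25).astype(np.uint8)*255
m=d&cv2.inRange(cv2.cvtColor(im,cv2.COLOR_BGR2HSV),(3,70,30),(22,255,170));m=cv2.morphologyEx(m,cv2.MORPH_OPEN,np.ones((3,3)))
for c in sorted(cv2.findContours(m,0,2)[0],key=cv2.contourArea)[-4:]: print(cv2.contourArea(c),cv2.boundingRect(c),cv2.approxPolyDP(c,3,True)[:,0].tolist() if cv2.boundingRect(c)[0]<310 else '')
# jar and loaf unchanged?
print('jar diff',(cv2.absdiff(o,im)[290:350,265:310].max(2)>40).mean())
"
```

```text
[444.86872205 -46.33896728 520.84374034] 22.95 [ 0.72033094  0.28186404 -0.38290502]
bottom -60 -50 [300.4 262.9]
bottom -60 50 [260.  248.7]
bottom 60 -50 [329.1 232.6]
bottom 60 50 [290.9 220.8]
motion 29
motion 20
273.0 (345, 1, 26, 16) 
1599.5 (556, 214, 53, 43) 
2220.0 (475, 64, 39, 71) 
8010.0 (259, 185, 308, 115) [[259, 224], [261, 248], [283, 258], [274, 270], [285, 276], [283, 282], [300, 288], [308, 258], [328, 262], [428, 256], [444, 288], [467, 291], [490, 287], [530, 299], [566, 294], [558, 279], [526, 280], [508, 271], [464, 279], [439, 256], [404, 237], [322, 244], [329, 230], [304, 232], [296, 222], [300, 208], [309, 221], [332, 214], [331, 209], [323, 211], [325, 204], [311, 199], [310, 185], [304, 201], [289, 198], [284, 204], [280, 197], [287, 191], [283, 188], [286, 185], [277, 189], [275, 209]]
jar diff 0.0
```

The basket hangs where predicted. I'll wait for it to settle, then check for motion.

{"api": "move_arm", "payload": {
  "fingers": [40, 40, 40, 40, 40, 40, 40, 40, 40, 40],
  "travel": [
    [0, 0, 0],
    [0, 0, 0],
    [0, 0, 0],
    [0, 0, 0],
    [0, 0, 0],
    [0, 0, 0],
    [0, 0, 0],
    [0, 0, 0],
    [0, 0, 0],
    [0, 0, 0]
  ],
  "dr": [
    [0, 0, 0],
    [0, 0, 0],
    [0, 0, 0],
    [0, 0, 0],
    [0, 0, 0],
    [0, 0, 0],
    [0, 0, 0],
    [0, 0, 0],
    [0, 0, 0],
    [0, 0, 0]
  ]
}}

```text
clock: 24.25
position: [444.6, -46.9, 521.1]
ee_rot: [-0.584, 0.812, -0.002, 0.0]
contact_force: [0.7, 0.5, -0.6]
gripper_width: 39.7
grasp_force: 0.0
```

{"api": "move_arm", "payload": {
  "fingers": [40, 40, 40, 40, 40, 40, 40, 40, 40, 40],
  "travel": [
    [0, 0, 0],
    [0, 0, 0],
    [0, 0, 0],
    [0, 0, 0],
    [0, 0, 0],
    [0, 0, 0],
    [0, 0, 0],
    [0, 0, 0],
    [0, 0, 0],
    [0, 0, 0]
  ],
  "dr": [
    [0, 0, 0],
    [0, 0, 0],
    [0, 0, 0],
    [0, 0, 0],
    [0, 0, 0],
    [0, 0, 0],
    [0, 0, 0],
    [0, 0, 0],
    [0, 0, 0],
    [0, 0, 0]
  ]
}}

```text
clock: 25.25
position: [444.6, -46.9, 521.1]
ee_rot: [-0.584, 0.812, -0.002, 0.0]
contact_force: [0.0, 0.6, 0.1]
gripper_width: 40.0
grasp_force: 0.0
```

```bash
python3 -c "
from tgt import *
L=None
for i in range(6):
  im=arm.get_image('side')[150:262,255:335].copy()
  if L is not None:
    d=cv2.absdiff(im,L);print(d.max(),(d.max(2)>10).sum())
  L=im
"
```

```text
24 7
26 6
28 13
15 3
23 7
```

Only a few pixels flicker between frames, so the basket is at rest. I'll hand in.

```bash
python3 -c "
from bench import arm
print(arm.job_done())"
```

```text
the job is handed in; nothing more can be done
None
```

The basket was stood upright and let go, then hung by its handle on the hook, where it was at rest at hand-in after about 26 s; the jar and loaf were not touched as far as I could tell (jar checked in the images), and no verdict came back.

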